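Pack a row of can capacitors snug in the soldering jig

ROBOT

A 7-joint arm with a two-finger parallel gripper is mounted at the origin on the work surface. World frame = base frame: x ahead of the robot, y to its left, z up, the work surface at z = 0. Lengths are in m, angles in rad, forces in N, time in s.
With the tool pointing down it reaches from about 0.35 to 0.9 m from the base axis. Payload 19.9 kg.
Tool frame: the origin (TCP) lies between the finger pads; the fingertips stand 19 mm ahead of it and the grasp point (between the pads) is the TCP; z points along the fingers, y is the line along which they close (so a half turn about z gives the same grasp; the last joint's range is limited). The gripper opens to 94 mm and grips with 3 to 60 N. Pads are 16 mm wide; open, the fingers measure 119 mm over their backs; the gripper's body (75 mm by 177 mm) begins 78 mm behind the grasp point.
Start: joints at [1.155, 0.417, -0.01, 1.614, 0.005, 1.111, -0.053], TCP at [0.228, -0.582, 0.187] pointing down, gripper open.
Joint ranges: [-2.81, 2.81], [-0.39, 2.02], [-1.27, 1.25], [0.06, 2.57], [-1.19, 4.33], [0.19, 2], [-2.82, 2.82]. Speed limits (rad/s): [1.89, 1.89, 2.39, 2.39, 3.01, 3.01, 3.01].

INTERFACE

Orientations are given as a 3x3 rotation matrix whose columns are the frame's x, y, z axes.
In Python, from rig import robot gives the robot as it stands. Calls block until the motion is done:
- robot.move_ptp(position, orientation): joint-space move of the TCP to a pose.
- robot.move_linear(position, velocity=0.15, frame=None, threshold=None): straight line of the TCP; frame=None keeps the orientation; velocity is the mean speed in m/s. With threshold (N) it stops when the force on the tool has changed by that much, and returns True; else False.
- robot.goto_joints(angles): joint-space move.
- robot.gripper_to(opening): finger opening in m; the grip force is fixed at half the most; returns when the fingers have stopped.
- robot.pause(seconds).
- robot.ik(position, orientation): joint angles nearest the present ones, or None.
- robot.get_state(): the state.
- robot.grab_frame(name): name is "side" or "top"; returns the picture (480x640x3 uint8, red, green, blue); there is no depth.
- robot.camera_info(name): a dict with "fx", "fy", "cx", "cy" (pixels), "rvec" (rotation vector, rad) and "tvec" (3), from world to camera coordinates, as OpenCV has them. Camera axes: x right, y down, z forward; pixel columns grow to the right and rows downward; lengths in m; the calibration is good to about 2 mm. A picture is of the moment at which its call begins. camera_info takes no time and is no camera call.
A pose or a line that the arm cannot do raises robot.PlanningError and nothing moves.
- robot.sign_off(): hands the job in; it is judged then, once.
The state is a dict: "time": time; "qpos": joint angles; "joint_vel": joint speeds; "effort": joint torques, N m; "ee_pos": TCP position; "tool_rot": TCP orientation; "force": force on the tool from outside, world axes, zero at the start; "moment": the same for the moment, N m; "opening": finger opening in m; "grasp_force": force on a finger pad.
Only numpy, scipy, OpenCV 4.12 (cv2) and the standard library are available. Lean on these libraries where they do the work, as an engineer would, in place of code of your own. Each camera call takes 0.05 s, during which the arm holds its last target. There are 200 camera calls.

TASK

Load every can capacitor on the bench upright into the soldering jig, pushing them one after another under the hold-down strip into a single file that is tight together and against the tall end block; where there are fewer than four cans, stand the brown block of the right length in for the missing ones, tight against the last can. Then fill the gap left up to the bolted stop with upright coloured packers, chosen so that they fit in snugly with less than 5 mm of play left in the whole row, but are not forced in. Leave the packers and blocks you do not need standing on the bench, and do not disturb the other things there.

Things in the scene. Friction and masses are not known exactly. Their poses are not given: they have to be found in the camera images.
- jig: soldering jig, fixed to the bench: aluminium plate 100 x 275 mm, 10 mm thick, with a straight channel along its y axis between two low steel guide rails. Origin: centre of the plate's underside, z up. The rails' inner faces are at x = -19.5 and +19.5 mm, their tops 24 mm above the bench; the channel floor is the plate's top. A hold-down strip spans part of the channel (see end_face)
- end_face (a point): foot of the inner face of the tall end block (48 mm wide, 54 mm high) closing the channel at its -y end; mid-channel, floor height. Axes as the jig's: +y along the channel to the stop, x across, z up. The steel hold-down strip, 12 mm wide, runs over mid-channel from y = 0 to 100 mm, underside 54 mm, top 59 mm above the floor: cans pass under with 4 mm to spare. Beyond it the channel is open above
- stop_face (a point): foot of the front face (looking to -y) of the dark steel angle bolted on the channel floor as the stop; mid-channel, floor height, axes as the jig's. Its upright plate is 28 mm wide, 40 mm high, 8 mm thick; its foot with the bolt lies behind. It does not move; its distance from end_face is 184.5 to 198.5 mm from start to start
- can1_c (a point): centre (half-way up) of a blue can capacitor with a silver top, 35 mm in diameter, 50 mm tall, 80 g, standing upright on the bench at the start; two to four of the four cans are there, the others are absent; its z axis is the can's axis, upwards
- can2_c (a point): centre (half-way up) of a blue can capacitor with a silver top, 35 mm in diameter, 50 mm tall, 80 g, standing upright on the bench at the start; two to four of the four cans are there, the others are absent; its z axis is the can's axis, upwards
- can3_c (a point): centre (half-way up) of a blue can capacitor with a silver top, 35 mm in diameter, 50 mm tall, 80 g, standing upright on the bench at the start; two to four of the four cans are there, the others are absent; its z axis is the can's axis, upwards
- can4_c (a point): centre (half-way up) of a blue can capacitor with a silver top, 35 mm in diameter, 50 mm tall, 80 g, standing upright on the bench at the start; two to four of the four cans are there, the others are absent; its z axis is the can's axis, upwards
- packer20_c (a point): centre of the yellow packer, 20 mm thick (its y axis), 36 mm wide (its x axis, which goes across the channel) and 50 mm high (z, up), standing on the bench at the start
- packer23_c (a point): centre of the red packer, 23 mm thick (its y axis), 36 mm wide (its x axis, which goes across the channel) and 50 mm high (z, up), standing on the bench at the start
- packer26_c (a point): centre of the white packer, 26 mm thick (its y axis), 36 mm wide (its x axis, which goes across the channel) and 50 mm high (z, up), standing on the bench at the start
- packer30_c (a point): centre of the green packer, 30 mm thick (its y axis), 36 mm wide (its x axis, which goes across the channel) and 50 mm high (z, up), standing on the bench at the start
- block35_c (a point): centre of the short brown block with an orange line on top, 35 mm long (its y axis, along the channel), 36 mm wide (its x axis) and 50 mm high (z, up), 85 g, standing on the bench at the start; as long as one can of row
- block70_c (a point): centre of the long brown block with an orange line on top, 70 mm long (its y axis, along the channel), 36 mm wide (its x axis) and 50 mm high (z, up), 170 g, standing on the bench at the start; as long as two cans of row
- solder_reel: bystander: reel of solder, 54 mm across, 44 mm high; origin at its underside
- flux_bottle: bystander: small amber bottle with red cap, 32 mm across, 70 mm high; origin at its underside
- tweezers: bystander: steel tweezers lying on the bench, 12 x 125 mm; origin at the underside
Things that resemble listed ones, but are neither listed nor needed, are in the scene too. What is shaped like the part that bears block35_c but pink or yellow is not meant.

How it is judged:
By the outcome, as a careful person would: the job done as asked, in the order asked, and still so for the second after the job is handed in, with the robot touching nothing.
Of can1, can2, can3, can4 only 2 to 4 are there at a start; the rules pass over those that are not, and their reading is None.
At some moment in a run one of can1, can2, can3, can4 may be knocked a few centimetres aside while the robot is not near it.
It also fails if it takes over 210 s, if anything falls off the work surface, if the arm or the gripper's body presses on something with over 40 N, if the wrist force passes 120 N, or if a joint passes its speed limit or range.

## Working session

There is one attempt and no reset: what is moved stays moved. The work goes in short steps, each a Python script; the robot and the scene stay as the last script left them, time stands still between calls to the robot, and variables do not carry over. Pictures are saved under pics/ and viewed, at most 14 in all, crops included, and the job is handed in when it is done.

```bash
ls; mkdir -p pics; python3 - <<'E'
from rig import robot
import cv2
for n in("top","side"):
    cv2.imwrite(f"pics/{n}0.png",robot.grab_frame(n)[:,:,::-1]); print(n,robot.camera_info(n))
print(robot.get_state())
E
```

```text
pics
top {'fx': 574.7178285990519, 'fy': 574.7178285990519, 'cx': 316.6039162632208, 'cy': 236.32384755577465, 'rvec': array([ 2.20868156, -2.18481536,  0.06662811]), 'tvec': array([-0.04231523,  0.54601152,  1.1939259 ])}
side {'fx': 516.5019183792703, 'fy': 516.5019183792703, 'cx': 317.883501201801, 'cy': 233.87468710619976, 'rvec': array([ 2.16259889, -0.35304375,  0.17062395]), 'tvec': array([-0.5313839 ,  0.14015176,  0.87548552])}
{'time': 0.1, 'qpos': array([ 1.15550612,  0.41792108, -0.0103015 ,  1.61406913,  0.004716  ,
        1.11070202, -0.0529756 ]), 'joint_vel': array([ 0.00077498, -0.00174492,  0.00125345, -0.00087098,  0.0011477 ,
       -0.00012331, -0.00087954]), 'effort': array([ 1.10654895e-03, -8.52571106e+01,  6.40122704e-01, -4.26696968e+01,
       -4.88962058e-02,  1.64330041e-02, -7.12833116e-05]), 'ee_pos': array([ 0.22807616, -0.58153445,  0.18640248]), 'tool_rot': array([[ 9.30936175e-01,  3.65181604e-01, -4.83846969e-04],
       [ 3.65181911e-01, -9.30935684e-01,  9.61510989e-04],
       [-9.93042839e-05, -1.07179752e-03, -9.99999421e-01]]), 'force': array([ 0.33371195, -0.60502715,  1.27238429]), 'moment': array([ 0.04190038, -0.03295967, -0.03740101]), 'grasp_force': 0.0, 'opening': 0.09412157891518771}
```

View pics/top0.png

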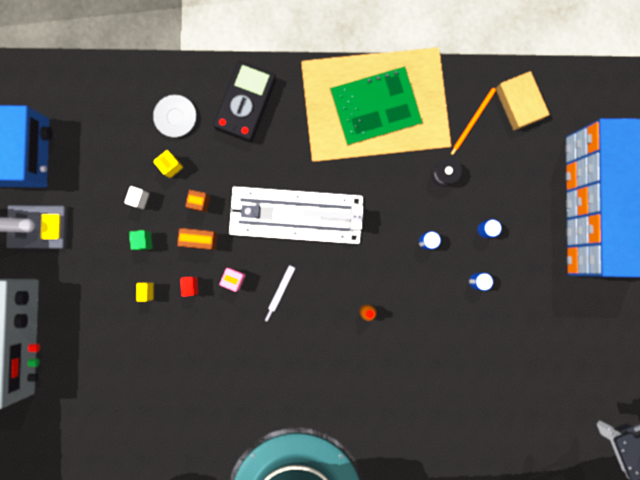

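View pics/side0.png

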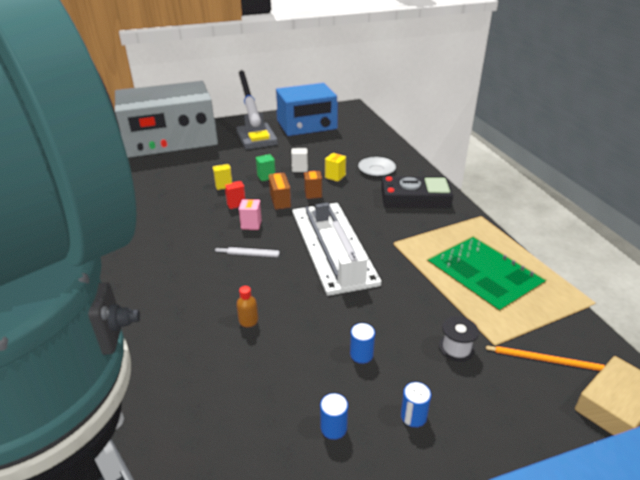

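The top view shows three blue cans at (431,240), (491,228) and (482,282), so I need the 35 mm block. The jig is at (296,215), with the stop at its left end (250,210) and the end block at its right end.

Candidates:
- **Short block:** brown (196,200), pink (232,280) or yellow (168,163). The brown one fits by its colour and orange line.
- **Yellow packer:** (144,292) or (168,163). I'll check both in an enlarged crop.

```bash
cat > h.py <<'E'
from rig import robot
import cv2, numpy as np
def cam(n):
    c=robot.camera_info(n); K=np.array([[c['fx'],0,c['cx']],[0,c['fy'],c['cy']],[0,0,1]])
    return K,cv2.Rodrigues(np.array(c['rvec']))[0],np.array(c['tvec'])
def ray(n,px,z):
    K,R,t=cam(n); d=R.T@np.linalg.solve(K,[px[0],px[1],1]); o=-R.T@t
    return o+d*(z-o[2])/d[2]
def blobs(img,lo,hi,amin=60):
    m=cv2.inRange(cv2.cvtColor(img,cv2.COLOR_RGB2HSV),lo,hi)
    return [c for c in cv2.findContours(m,cv2.RETR_EXTERNAL,cv2.CHAIN_APPROX_NONE)[0] if cv2.contourArea(c)>amin]
E
python3 - <<'E'
import cv2
a=cv2.imread('pics/top0.png')
x=cv2.resize(a[140:310,120:260],None,fx=3.5,fy=3.5,interpolation=cv2.INTER_CUBIC)
cv2.imwrite('pics/crop1.png',x)
y=cv2.resize(a[175:255,220:372],None,fx=5,fy=5,interpolation=cv2.INTER_CUBIC)
cv2.imwrite('pics/crop2.png',y)
E
```

```text
(no output)
```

View pics/crop1.png

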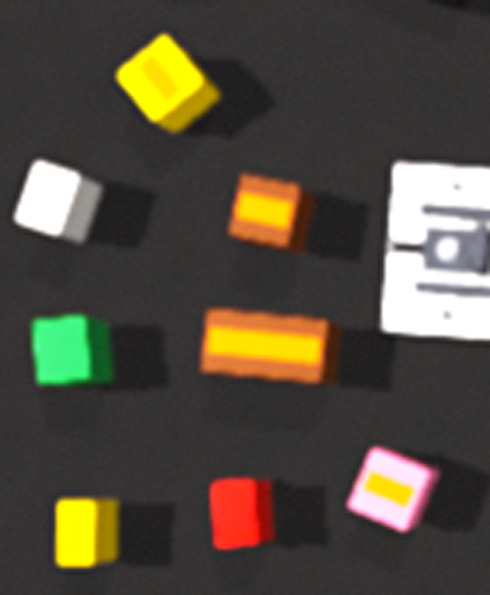

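View pics/crop2.png

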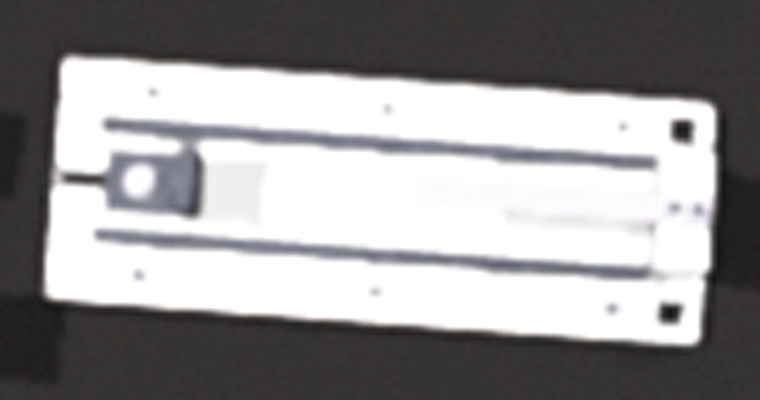

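Crop 1: brown (196,200) with the orange line is block35. The plain yellow at (144,292) is packer20. The yellow (168,163) and pink (232,280) both carry lines, so they are decoys. Crop 2 shows the jig plate from (230,187) to (363,243), with the stop front at about x=260 and the end block at 350–362.

```bash
cat >> h.py <<'E'
SEED=dict(p20=(142,292),p23=(187,287),p26=(134,197),p30=(138,240),b35=(195,200),b70=(194,238))
def top_rect(img,seed,z=.05,win=26):
    """bright top face near a seed pixel -> centre, long/short sides (m), angle of long side in world"""
    hsv=cv2.cvtColor(img,cv2.COLOR_RGB2HSV); u,v=seed
    sub=hsv[v-win:v+win,u-win:u+win]
    V=cv2.GaussianBlur(img,(1,1),0)[v-win:v+win,u-win:u+win].max(2)
    ref=np.median(V[win-4:win+4,win-4:win+4]); 
    hr=sub[win-4:win+4,win-4:win+4].reshape(-1,3)
    m=(V>0.82*ref).astype(np.uint8) if seed!=SEED['b35'] and seed!=SEED['b70'] else ((V>130)&(sub[...,1]>120)).astype(np.uint8)
    n,lab,st,ce=cv2.connectedComponentsWithStats(m,connectivity=4)
    k=lab[win,win]; c=np.argwhere(lab==k)[:,::-1]+[u-win,v-win]
    P=np.array([ray('top',p,z)[:2] for p in cv2.boxPoints(cv2.minAreaRect(c.astype(np.float32)))])
    e=[P[1]-P[0],P[2]-P[1]]
    if np.hypot(*e[0])<np.hypot(*e[1]): e=e[::-1]
    return P.mean(0),[float(np.hypot(*x))+.002 for x in e],np.degrees(np.arctan2(e[0][1],e[0][0]))%180
def cans(img):
    r=[]
    for c in blobs(img,(95,120,60),(130,255,255),40):
        (u,v),_=cv2.minEnclosingCircle(c)
        if not(390<u<560 and 150<v<420): continue
        u,v=int(u),int(v); s=img[v-22:v+22,u-22:u+22]
        m=(s.min(2)>150).astype(np.uint8)
        n,lab,st,ce=cv2.connectedComponentsWithStats(m)
        if n<2: continue
        k=1+st[1:,4].argmax(); px=ce[k]+[u-22,v-22]
        r.append((px.round(1),ray('top',px,.05).round(4),int(st[k,4]),2*np.sqrt(st[k,4]/np.pi)*.002))
    return r
E
python3 - <<'E'
from h import *
img=cv2.imread('pics/top0.png')[:,:,::-1].copy()
K,R,t=cam('top'); print('cam',-R.T@t)
for k,s in SEED.items(): print(k,*top_rect(img,s))
for c in cans(img): print(c)
m=(img.min(2)>120).astype(np.uint8); n,lab,st,ce=cv2.connectedComponentsWithStats(m)
k=lab[195,300]; c=cv2.findContours((lab==k).astype(np.uint8),cv2.RETR_EXTERNAL,cv2.CHAIN_APPROX_NONE)[0][0]
b=cv2.boxPoints(cv2.minAreaRect(c)); P=np.array([ray('top',p,.01)[:2] for p in b]); print('jig',b,P,P.mean(0),np.linalg.norm(P-np.roll(P,1,0),axis=1))
# stop front (dark) rows
g=img.max(2); print(g[200:228:3,238:272])
E
```

```text
cam [ 0.48057049 -0.02928925  1.22211798]
p20 [0.42756151 0.31768342] [0.038370283098307235, 0.024281844130559387] 1.5307358421806612
p23 [0.44009747 0.22678382] [0.0407044660305606, 0.027502652631067867] 6.480726732603728
p26 [0.62251576 0.33984296] [0.040170261243737106, 0.03059898071044026] 163.24420244850998
p30 [0.53402101 0.3297376 ] [0.03669081152529346, 0.03049519094220652] 1.5469453805528417
b35 [0.6168456  0.21340138] [0.03943662794775844, 0.03899850345802295] 170.05735378852035
b70 [0.53828295 0.21178532] [0.07388401345649681, 0.03914496029429194] 84.91300496273524
(array([492.5, 227.6]), array([ 0.5664, -0.3963,  0.05  ]), 211, np.float64(0.03278130832893156))
jig [[228.02464 234.53334]
 [231.58702 185.1054 ]
 [363.68463 194.62593]
 [360.12225 244.05388]] [[ 0.54843238  0.15056881]
 [ 0.65348599  0.14502433]
 [ 0.6364139  -0.13535294]
 [ 0.53137967 -0.12848013]] [0.59242798 0.00794002] [0.2795695  0.10519982 0.28089655 0.10525884]
[[255 255 224 157 139 144 142 139 139 141 142 139 141 140 141 143 144 144
  145 148 149 154 162 166 167 165 169 179 180 185 201 208 210 217]
 [
[... 567 characters left out ...]
 255 255 192 144 141 142 142 150 156 159 158 150 146 142 133 128 136
  140 126  90  94 171 232 239 238 238 238 238 238 238 238 238 241]
 [255 255 255 255 255 255 255 255 255 255 254 253 252 248 249 251 249 241
  205 172 161 184 231 244 245 245 245 245 245 245 245 242 240 242]
 [237 169 153 159 164 164 169 175 178 185 198 206 204 207 220 230 231 233
  232 229 236 246 249 252 255 255 255 255 255 255 255 255 255 255]
 [255 255 255 255 255 255 252 247 247 248 248 241 213 188 180 177 177 181
  179 177 172 171 171 171 165 164 161 162 156 151 147 147 148 147]
 [255 255 255 255 255 255 255 255 255 255 255 255 255 255 255 255 255 255
  255 255 255 255 255 255 255 255 255 255 255 255 255 255 255 255]]
```

```bash
cat >> h.py <<'E'
yaw=np.radians(-3.49); JX=np.array([np.cos(yaw),np.sin(yaw)]); JY=np.array([-JX[1],JX[0]]); J0=np.array([.59243,.00794])
def rot(d):  # tool down, closing axis along d (world xy)
    y=np.array([d[0],d[1],0])/np.hypot(*d); z=np.array([0,0,-1.]); return np.column_stack([np.cross(y,z),y,z])
def W(x,y,z): p=J0+x*JX+y*JY; return np.array([p[0],p[1],z])
def Jc(p): d=np.array(p)[:2]-J0; return np.array([d@JX,d@JY])
def tcp(): return robot.get_state()['ee_pos']
RJ=rot(-JX) 
E
python3 - <<'E'
from h import *
print(ray('top',(260,213),.05),Jc(ray('top',(260,213),.05)),Jc(ray('top',(350.4,218),.064)))
for s in(1,-1): print(s,robot.ik(W(0,.03,.2),rot(s*JX)),robot.ik([.5664,-.3963,.2],rot(s*JX)))
q=robot.ik(W(0,.03,.2),rot(JX)); 
E
```

```text
[0.59103397 0.08012874 0.05      ] [-0.00578788  0.07196988] [-0.00396153 -0.11243325]
1 [ 0.40743483  0.43184854 -0.68833204  1.65793396  0.29448819  1.15812207
 -0.41611929] [ 0.78557673  0.54873161 -0.33031207  1.4047175   0.18127472  1.21794666
  0.37681584]
-1 [ 0.65443543  0.57451054 -1.08387188  1.65059263  0.53168772  1.24466676
  2.5407471 ] [ 0.40245259  0.53668595  0.24468408  1.42087658 -0.13327345  1.20023691
 -2.54016158]
```

```bash
sed -i 's/^RJ=.*/RJ=rot(JX)/' h.py; cat >> h.py <<'E'
def touch(x,y,z,v=.03,thr=6):
    robot.pause(.1); h=robot.move_linear(W(x,y,z),v,threshold=thr); return h,Jc(tcp())
E
python3 - <<'E'
from h import *
robot.move_ptp(W(0,.035,.15),RJ); robot.gripper_to(0)
print(touch(0,.035,.040,.06,10),tcp(),robot.get_state()['force'])
z=.040
for y in(.052,.0):
    robot.move_linear(W(0,y,z),.08)
    a=touch(.02,y,z); robot.move_linear(W(0,y,z),.08); b=touch(-.02,y,z); robot.move_linear(W(0,y,z),.08)
    print(y,a,b,(a[1]+b[1])/2)
robot.move_linear(W(0,.045,z),.08)
print('stop',touch(0,.085,z))
robot.move_linear(W(0,.045,z),.08); robot.move_linear(W(0,.045,.16),.2)
print(robot.get_state()['time'],robot.get_state()['opening'])
E
```

```text
(False, array([0.00015734, 0.0350308 ])) [0.59471952 0.04289626 0.04025636] [ 0.24223431  0.49887646 -0.70644128]
0.052 (False, array([0.01983427, 0.05204744])) (False, array([-0.0198397 ,  0.05196062])) [-2.71515896e-06  5.20040293e-02]
0.0 (False, array([1.98733904e-02, 1.56109359e-05])) (False, array([-1.98364496e-02, -5.14326025e-05])) [ 1.84703810e-05 -1.79108333e-05]
stop (False, array([2.33412411e-05, 8.47634749e-02]))
16.2917 0.0002542797377000196
```

```bash
python3 - <<'E'
from h import *
robot.move_linear(W(0,.03,.045),.15)
a=robot.grab_frame('side'); b=robot.grab_frame('top'); print(tcp())
out=np.hstack([cv2.resize(a[180:310,270:400],(400,400),interpolation=cv2.INTER_CUBIC),cv2.resize(b[150:270,220:340],(400,400),interpolation=cv2.INTER_CUBIC)])
cv2.imwrite('pics/p1.png',out[:,:,::-1])
E
```

```text
[0.59481979 0.03810598 0.04593496]
```

View pics/p1.png

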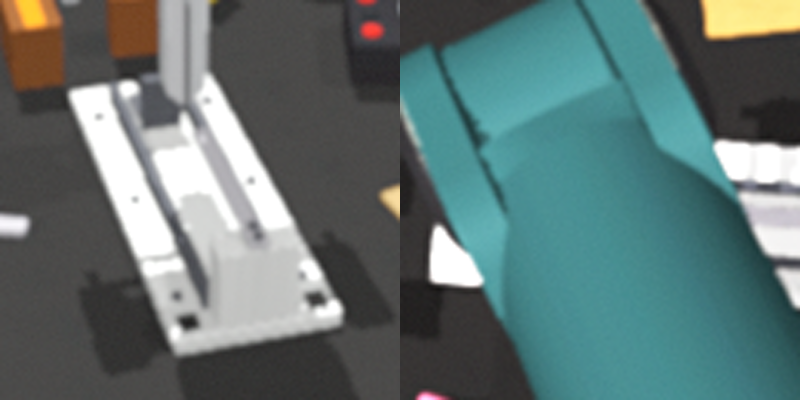

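```bash
python3 - <<'E'
from h import *
K,R,t=cam('side')
def pr(p): q=K@(R@np.array(p)+t); return (q[:2]/q[2]).round(1)
for dz in(.019,0,-.02): print(pr([.5948,.0381,.0459-dz]))
print('stop foot', pr(W(0,.072,.01)),'stop top',pr(W(0,.072,.05)), 'far rail',pr(W(.02,.03,.024)))
E
```

```text
[328.4 226.7]
[328.4 218.8]
[328.5 210.4]
stop foot [322.7 222.5] stop top [322.7 206.4] far rail [337.7 226.5]
```

```bash
python3 - <<'E'
from h import *
a=robot.grab_frame('side')
cv2.imwrite('pics/p2.png',cv2.resize(a[90:250,260:420],(600,600),interpolation=cv2.INTER_CUBIC)[:,:,::-1])
s=robot.get_state(); print(s['ee_pos'],s['tool_rot'],s['opening'])
E
```

```text
[0.5947712  0.03807996 0.04587077] [[ 6.07530631e-02  9.98151900e-01  1.35999075e-03]
 [ 9.98152821e-01 -6.07531466e-02  2.00681857e-05]
 [ 1.02654815e-04  1.35625940e-03 -9.99999075e-01]] 0.0006894890643453136
```

View pics/p2.png

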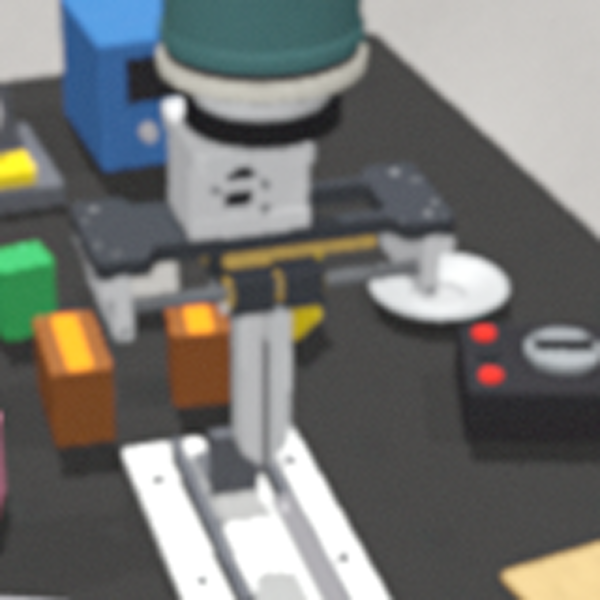

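The side view shows the closed fingertip at (330,213), about 30 mm higher than the state implies (227). I'll check this by touching the floor.

```bash
python3 - <<'E'
from h import *
print(touch(0,.03,-.02,.03,6),tcp(),robot.get_state()['force'])
z=tcp()[2]+.004; print(z)
robot.move_linear(W(0,.03,z),.05)
for y in(.03,):
    a=touch(.025,y,z); robot.move_linear(W(0,y,z),.05); b=touch(-.025,y,z); robot.move_linear(W(0,y,z),.05)
    print(y,a,b,(a[1]+b[1])/2)
print('stop',touch(0,.085,z)); print(tcp(),robot.get_state()['time'])
robot.move_linear(W(0,.03,z),.05)
E
```

```text
(True, array([-6.40711873e-05,  2.99730163e-02])) [ 0.59419063  0.03786133 -0.00821415] [-3.16485059 -0.89278221  9.58062118]
-0.004214153823634197
0.03 (True, array([0.00617536, 0.02994782])) (True, array([-0.00836453,  0.03002728])) [-0.00109459  0.02998755]
stop (True, array([-0.0001917 ,  0.06611135]))
[ 0.59626314  0.07394041 -0.00447828] 22.2417
```

```bash
cat >> h.py <<'E'
J0=J0-.0011*JX; DZ=.037     # touch-probed: rail centre, true tip height
_W=W
def W(x,y,z): p=J0+x*JX+y*JY; return np.array([p[0],p[1],z-DZ])
def B(p,z): return np.array([p[0],p[1],z-DZ])
def cans(img):
    hsv=cv2.cvtColor(img,cv2.COLOR_RGB2HSV); r=[]
    m=cv2.inRange(hsv,(100,130,50),(125,255,255))|cv2.inRange(hsv,(0,0,165),(180,90,255))
    m[:,:385]=0; m[:,560:]=0; m[:150]=0; m[400:]=0
    n,lab,st,ce=cv2.connectedComponentsWithStats(m)
    for k in range(1,n):
        if not 150<st[k,4]<700: continue
        w=(lab==k)&(img.min(2)>150); 
        if w.sum()<60 or ((lab==k)&(hsv[...,1]>130)).sum()<15: continue
        c=cv2.convexHull(np.argwhere(w)[:,::-1].astype(np.int32)); (u,v),rad=cv2.minEnclosingCircle(c)
        r.append((round(u,1),round(v,1),round(rad,1),ray('top',(u,v),.05).round(4)))
    return r
E
python3 - <<'E'
from h import *
robot.move_linear(W(0,.03,.16),.2)
img=robot.grab_frame('top'); cv2.imwrite('pics/t1.png',img[:,:,::-1])
for c in cans(img): print(c)
print(cans(cv2.imread('pics/top0.png')[:,:,::-1].copy()))
E
```

```text
(492.5, 227.7, 8.1, array([ 0.5662, -0.3963,  0.05  ]))
(431.6, 239.7, 7.7, array([ 0.5402, -0.2714,  0.05  ]))
(483.9, 281.4, 7.7, array([ 0.4564, -0.378 ,  0.05  ]))
[(492.4, 227.7, 8.1, array([ 0.5663, -0.3961,  0.05  ])), (429.5, 240.5, 10.1, array([ 0.5385, -0.2671,  0.05  ])), (481.0, 281.5, 11.1, array([ 0.456 , -0.3721,  0.05  ]))]
```

View pics/t1.png

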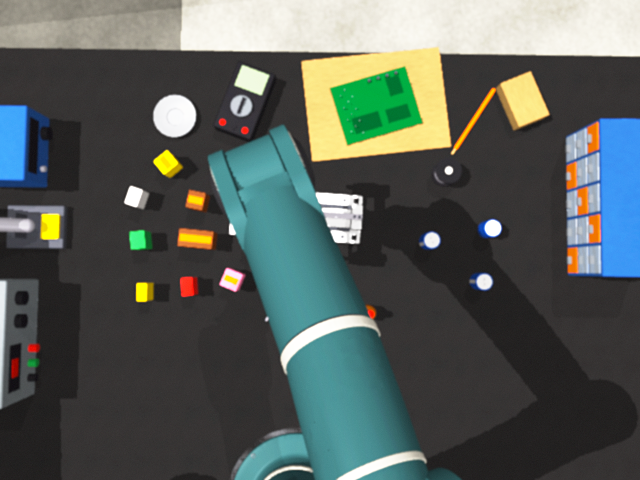

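The cans are clearly visible at (432,240), (492,228) and (484,281), with none moved yet. I'll load the first one.

```bash
cat >> h.py <<'E'
def pick(p,R,zg=.037,wide=.06,hi=.13):
    robot.move_ptp(B(p,hi),R); robot.gripper_to(wide)
    if robot.move_linear(B(p,zg),.15,threshold=15): print('bump',tcp()); return False
    robot.gripper_to(0); s=robot.get_state(); print('grip',s['opening'],s['grasp_force'])
    robot.move_linear(B(p,hi),.2); return True
def load(y,ystart=.03,thr=8,zg=.037,rel=.048):
    robot.move_ptp(W(0,ystart,.13),RJ); 
    b=robot.move_linear(W(0,ystart,.011+zg),.12,threshold=12)
    if b: print('bump down',tcp(),Jc(tcp())); return
    r=touch(0,y,.011+zg,.06,thr); print('push',r,robot.get_state()['force'])
    robot.gripper_to(rel); robot.move_linear(W(*r[1],.15),.25)
    print('t',robot.get_state()['time'])
E
python3 - <<'E'
from h import *
if pick([.5402,-.2714],RJ): load(-.108)
img=robot.grab_frame('top'); print(cans(img)); cv2.imwrite('pics/s1.png',np.vstack([robot.grab_frame('side'),img])[:,:,::-1])
print(robot.get_state()['opening'])
a=cv2.imread('pics/s1.png')[170:330,250:410]; cv2.imwrite('pics/s1c.png',cv2.resize(a,(560,560)))
E
```

```text
grip 0.03464641493926814 30.001263320446014
bump down [0.59194199 0.03738261 0.00959292] [-0.0011794  0.0293583]
[(492.6, 227.7, 8.1, array([ 0.5662, -0.3964,  0.05  ])), (484.0, 281.0, 7.8, array([ 0.4571, -0.3782,  0.05  ]))]
0.03446012811787484
```

View pics/s1c.png

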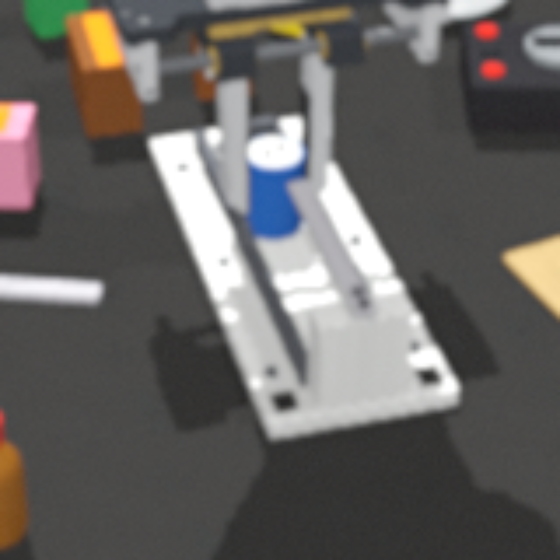

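The can is in the channel between the fingers and only touched the floor. I'll lift it a little and push.

```bash
python3 - <<'E'
import re
s=open('h.py').read()
s=s[:s.index('def load')]+'''def push(y,thr=8,rel=.048,lift=.0006,zoff=None):
    z=tcp()[2]+DZ+lift; p=Jc(tcp()); robot.move_linear(W(0,p[1],z),.02); robot.pause(.1)
    print('force0',robot.get_state()['force'].round(1))
    r=touch(0,y,z,.05,thr); print('push',r,robot.get_state()['force'].round(1))
    robot.gripper_to(rel); robot.pause(.1); robot.move_linear(W(*r[1],.15),.25)
    print('t',robot.get_state()['time']); return r
def load(y,ystart=.03,thr=8,zg=.037,rel=.048):
    robot.move_ptp(W(0,ystart,.13),RJ)
    robot.move_linear(W(0,ystart,.022+zg),.15)
    b=robot.move_linear(W(0,ystart,.006+zg),.04,threshold=5)
    h=tcp()[2]+DZ-zg; print('down',b,h)
    if not b or h>.0145: print('BAD'); return
    return push(y,thr,rel)
'''
open('h.py','w').write(s)
E
python3 - <<'E'
from h import *
push(-.108)
img=robot.grab_frame('top'); print(cans(img))
a=robot.grab_frame('side')[170:330,250:410]; cv2.imwrite('pics/s2.png',cv2.resize(a,(560,560))[:,:,::-1])
E
```

```text
force0 [ 0.4  0.3 -1.3]
push (True, array([-0.0002502 , -0.09720067])) [0.8 3.1 0.7]
t 33.85
[(492.5, 227.6, 7.7, array([ 0.5665, -0.3962,  0.05  ])), (476.4, 265.2, 7.7, array([ 0.4892, -0.3629,  0.05  ]))]
```

View pics/s2.png

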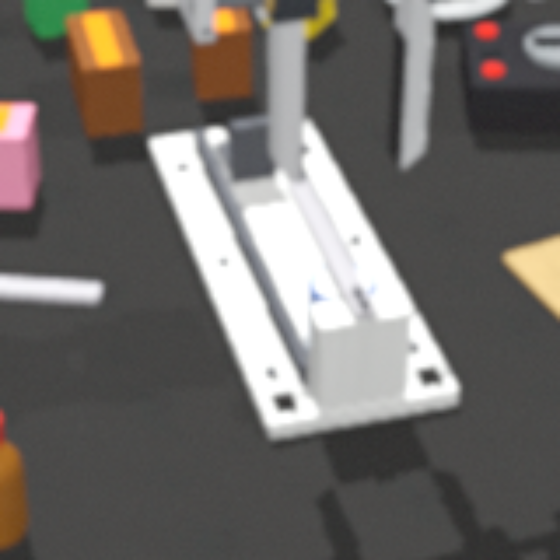

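The first can sits at the end block under the strip. The other can has been knocked to (476,265), so I'll look again before each pick.

```bash
python3 - <<'E'
from h import *
for y in(-.075,-.04):
    c=cans(robot.grab_frame('top')); print(c)
    if not pick(c[0][3],RJ): break
    if load(y) is None: break
img=robot.grab_frame('top'); print(cans(img))
a=robot.grab_frame('side')[170:330,250:410]; cv2.imwrite('pics/s3.png',cv2.resize(a,(560,560))[:,:,::-1])
E
```

```text
[(492.5, 227.6, 7.7, array([ 0.5664, -0.3963,  0.05  ])), (476.4, 265.2, 7.6, array([ 0.4892, -0.3629,  0.05  ]))]
grip 0.03463638423803965 30.00127762556076
down True 0.009125000275390184
force0 [ 0.3 -0.7 -0.5]
push (True, array([-9.91568422e-05, -6.21134624e-02])) [1.4 3.5 0.3]
t 43.2917
[(476.4, 265.2, 7.7, array([ 0.4892, -0.3629,  0.05  ]))]
grip 0.034223884938954785 30.001328587532043
down True 0.009149339531277792
force0 [-1.1 -0.1 -1.4]
push (True, array([-3.63210829e-05, -2.71033757e-02])) [1.  4.2 0.7]
t 52.0417
[]
```

View pics/s3.png

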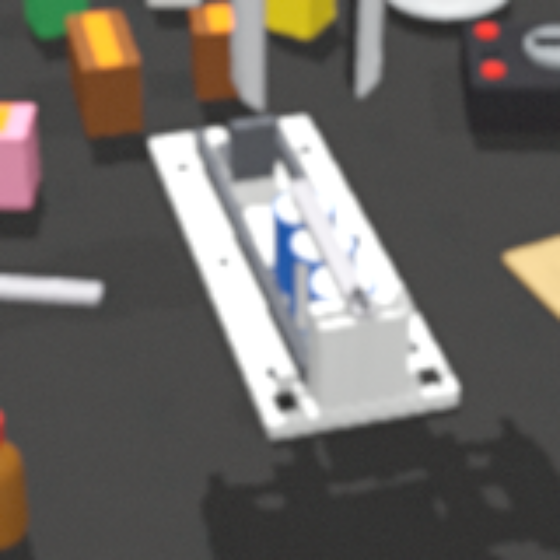

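```bash
cat >> h.py <<'E'
def dirn(deg): a=np.radians(deg); return np.array([np.cos(a),np.sin(a)])
E
python3 - <<'E'
from h import *
img=robot.grab_frame('top'); c,s,a=top_rect(img,SEED['b35']); print(c,s,a)
a=min([a,a-90,a-180],key=abs)
if pick(c,rot(dirn(a)),wide=.052) and load(-.005,.032):
    z=.045
    robot.move_ptp(W(0,.05,.13),RJ); robot.gripper_to(0); robot.move_linear(W(0,.05,z),.15)
    r=touch(0,.02,z,.03,5); print(r); robot.move_linear(W(0,.05,z),.1)
    q=touch(0,.08,z,.03,5); print(q); robot.move_linear(W(0,.05,z),.1); robot.move_linear(W(0,.05,.13),.2)
    print('gap',q[1][1]-r[1][1]+.016)
a=robot.grab_frame('side')[170:330,250:410]; cv2.imwrite('pics/s4.png',cv2.resize(a,(560,560))[:,:,::-1])
img=robot.grab_frame('top'); 
for k in('p20','p23','p26','p30'): print(k,*top_rect(img,SEED[k]))
print(robot.get_state()['time'])
E
```

```text
[0.61684624 0.21340125] [0.040241705967094026, 0.03899919683162394] 170.05740966443147
grip 0.03551922397588873 29.969224333763123
down True 0.009741552277047837
force0 [-0.1  0.9 -1.2]
push (True, array([-4.90736852e-05,  7.65268643e-03])) [1.3 2.7 0.4]
t 59.0083
(True, array([3.72611638e-06, 3.52994966e-02]))
(True, array([-0.00018619,  0.06615991]))
gap 0.04686041697326902
p20 [0.42756151 0.31768342] [0.038370283098307235, 0.024281844130559387] 1.5307358421806612
p23 [0.44019803 0.226703  ] [0.040888258035223224, 0.027686414959959486] 6.480195504357397
p26 [0.6226593  0.34011881] [0.04061083177623072, 0.030813278570583517] 161.69031045351798
p30 [0.53402101 0.3297376 ] [0.03669081152529346, 0.03049519094220652] 1.5469453805528417
63.5833
```

View pics/s4.png

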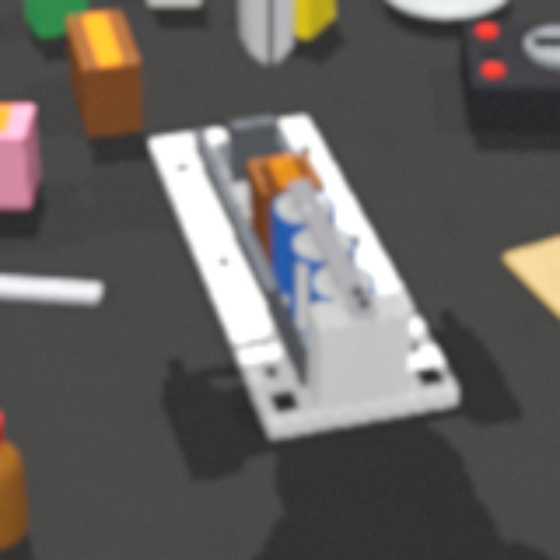

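Everything is in place, and the gap is about 46.9 mm if the fingers are 16 mm wide. Before choosing packers I'll check the finger width against the 8 mm stop plate.

```bash
python3 - <<'E'
from h import *
z=.010+.029+.019
robot.move_linear(W(0,.108,.13),.2); b=robot.move_linear(W(0,.108,z),.08,threshold=5); print(b,tcp()[2]+DZ)
z=tcp()[2]+DZ+.001
r=touch(0,.08,z,.03,5); print('back',r); robot.move_linear(W(0,.108,z),.1); robot.move_linear(W(0,.108,.13),.2)
robot.move_linear(W(0,.05,.13),.2);robot.move_linear(W(0,.05,z),.15)
q=touch(0,.08,z,.03,5); print('front',q)
robot.move_linear(W(0,.05,z),.1)
p=touch(0,.02,z,.03,5); print('row',p); robot.move_linear(W(0,.05,z),.1); robot.move_linear(W(0,.05,.13),.2)
w=r[1][1]-q[1][1]-.008; print('w',w,'gap',q[1][1]-p[1][1]+w,robot.get_state()['time'])
E
```

```text
False 0.05847351737268202
back (True, array([-0.00014014,  0.09321314]))
front (True, array([-0.00015879,  0.06620989]))
row (True, array([-2.82122801e-05,  3.52278185e-02]))
w 0.019003243611496475 gap 0.04998531823992801 70.15
```

```bash
python3 - <<'E'
from h import *
z=.045
R=rot(JY)
try: robot.move_ptp(W(0,.05,.13),R)
except robot.PlanningError: robot.move_ptp(W(0,.05,.13),rot(-JY))
robot.move_linear(W(0,.05,z),.15)
q=touch(0,.08,z,.03,6); robot.move_linear(W(0,.05,z),.1)
p=touch(0,.02,z,.03,6); robot.move_linear(W(0,.05,z),.1); robot.move_linear(W(0,.05,.13),.2)
print(q,p,'gap',q[1][1]-p[1][1]+.02446,robot.get_state()['time'])
E
```

```text
(True, array([-0.00013651,  0.06327483])) (True, array([-5.67346287e-06,  3.81405691e-02])) gap 0.049594260051804395 74.6083
```

The two independent probes give gaps of 50.0 and 49.6 mm. White 26 + yellow 20 = 46 leaves about 3.8 mm of play without forcing, so I'll use those.

```bash
sed -i "s/    robot.move_linear(W(0,ystart,.022+zg),.15)/    if robot.move_linear(W(0,ystart,.022+zg),.08,threshold=8): print('BUMP',tcp()); return/" h.py
python3 - <<'E'
from h import *
def go(k,y,ys):
    c,s,a=top_rect(robot.grab_frame('top'),SEED[k]); a=min([a,a-180],key=abs); print(k,c,s,a)
    return pick(c,rot(dirn(a)),wide=.054) and load(y,ys)
r=go('p26',.025,.0507)
if r: go('p20',.045,.0637)
a=robot.grab_frame('side')[170:330,250:410]; b=robot.grab_frame('top')[175:255,220:372]
cv2.imwrite('pics/s5.png',cv2.resize(a,(560,560))[:,:,::-1])
E
```

```text
p26 [0.62261513 0.34015219] [0.04017052047287004, 0.031249116788508065] -16.75411561019439
grip 0.035596447401154196 29.991138875484467
down True 0.009947480689117688
force0 [ 0.2  0.2 -1.1]
push (True, array([1.46532324e-06, 3.76530442e-02])) [0.4 2.9 0.6]
t 83.5667
p20 [0.42756151 0.31768342] [0.038370283098307235, 0.024281844130559387] 1.5307358421806612
grip 0.03611632066526271 29.99805450439453
down True 0.009424294321621854
force0 [-0.3  0.6 -1.2]
push (True, array([-0.00010202,  0.06053801])) [1.4 4.6 1. ]
t 91.3
```

View pics/s5.png

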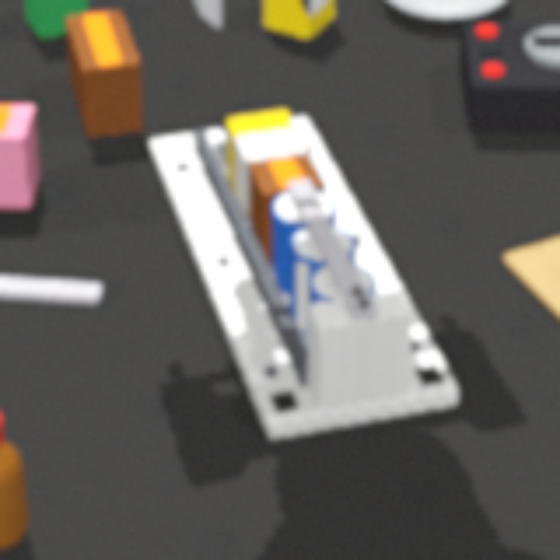

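The file is complete: three cans, brown, white, yellow. I'll measure the play directly by moving the yellow packer to the stop and back, then view from above.

```bash
python3 - <<'E'
from h import *
y0=.0605
robot.move_ptp(W(0,y0,.15),RJ); robot.move_linear(W(0,y0,.048),.12,threshold=15); robot.gripper_to(0)
z=tcp()[2]+DZ+.0006; robot.move_linear(W(0,y0,z),.02)
q=touch(0,.075,z,.02,5); p=touch(0,.05,z,.02,6); print(q,p,'play',q[1][1]-p[1][1])
robot.gripper_to(.048); robot.pause(.1); robot.move_linear(W(*p[1],.15),.25)
robot.move_ptp([.45,-.3,.2],RJ); robot.pause(.5)
b=robot.grab_frame('top'); cv2.imwrite('pics/fin.png',b[:,:,::-1])
cv2.imwrite('pics/finc.png',np.vstack([cv2.resize(b[175:255,220:372],(760,400),interpolation=cv2.INTER_CUBIC)])[:,:,::-1]); print(robot.get_state()['time'])
E
```

```text
(True, array([-0.00022099,  0.06437844])) (True, array([-0.00052066,  0.06042148])) play 0.003956959317777606
97.3667
```

View pics/finc.png

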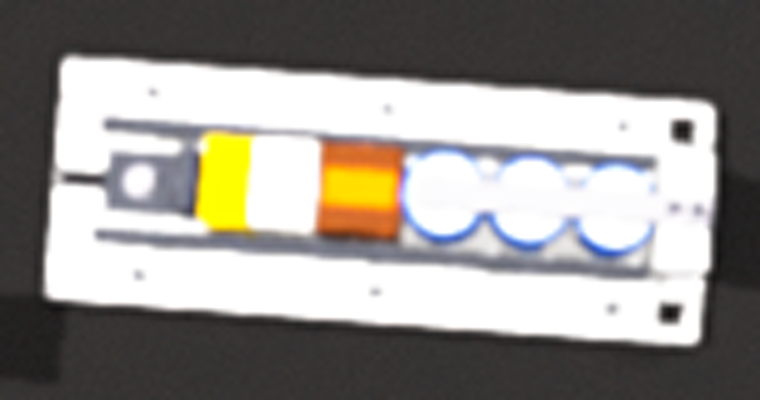

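View pics/fin.png

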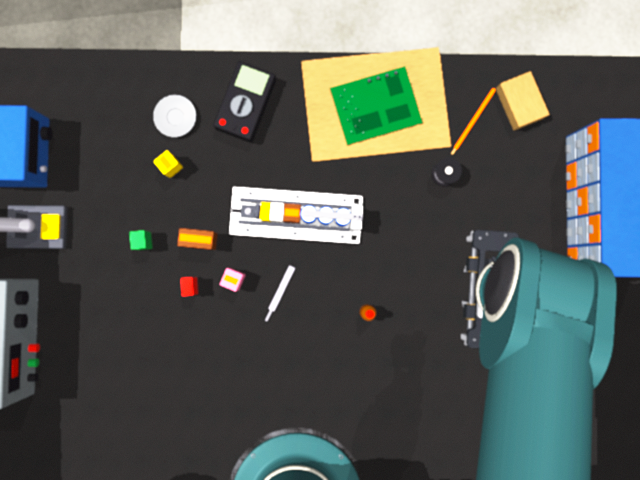

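The row is tight from the end block at (350,218) to the yellow packer at (262,211). The measured play is 3.96 mm, and everything else stands where it was.

```bash
python3 -c "
from rig import robot
print(robot.sign_off())"
```

```text
the job is handed in; nothing more can be done
None
```

I handed the job in at about 97 s: three cans, the 35 mm brown block, and the white 26 mm and yellow 20 mm packers stand tight in the jig against the end block, with about 4 mm of play to the stop.

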